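# Book in the workshop's parts cups with the hand scanner and turn them up on the mat

### The arm

A 6-joint arm with a two-finger parallel gripper is mounted at the origin on the work surface. World frame = base frame: x ahead of the robot, y to its left, z up, the work surface at z = 0. Lengths are in mm, angles in rad, forces in N, time in s.
With the tool pointing down it reaches from about 275 to 825 mm from the base axis. Payload 5.2 kg.
Tool frame: the origin (TCP) lies at the very end of the fingers, on their centre line; the grasp point (between the pads) lies 19 mm behind it; z points along the fingers, y is the line along which they close (so a half turn about z gives the same grasp; the last joint's range is limited). The gripper opens to 93 mm and grips with 3 to 60 N. Pads are 15 mm wide; open, the fingers measure 128 mm over their backs; the gripper's body (75 mm by 188 mm) begins 65 mm behind the grasp point.
Start: joints at [1.038, 0.259, 1.535, -0, 1.348, -0.203], TCP at [178.098, 520.371, 218.653] pointing down, gripper open.
Joint ranges: [-3.14, 3.14], [-0.91, 2.08], [0.19, 2.58], [-1.22, 4.36], [0.22, 2.71], [-3.12, 3.12]. Speed limits (rad/s): [2.57, 2.57, 3.14, 3.14, 3.14, 3.14].

### API

Orientations are given as [roll, pitch, yaw] about the fixed x, y, z axes, in that order (R = Rz(yaw) Ry(pitch) Rx(roll)).
In Python, from bench import robot gives the robot as it stands. The module is installed in compiled form; this text tells all that it offers. Calls block until the motion is done:
- robot.move_ptp(position, orientation): joint-space move of the TCP to a pose.
- robot.move_linear(position, ori=None, speed=150, f_stop=None): straight line of the TCP; ori=None keeps the orientation; speed is the mean speed in mm/s. With f_stop (N) it stops when the force on the tool has changed by that much, and returns True; else False.
- robot.move_j(angles): joint-space move.
- robot.move_gripper(opening): opening from 0.0 (shut) to 1.0 (fully open); the grip force is fixed at half the most; returns when the fingers have stopped.
- robot.sleep(seconds).
- robot.inverse_kinematics(position, orientation): joint angles nearest the present ones, or None.
- robot.get_image(name): name is "scene" or "side" or "wrist"; returns a dict with "img" (384x512x3 uint8, blue, green, red), "fovy" (degrees; the focal length in pixels is half the picture's height over the tangent of half this angle, whatever the lens; pixels are square), "cx", "cy" (the principal point, pixels), "eye" and "orientation" of the camera in the world. Camera axes: x right, y down, z forward; pixel columns grow to the right and rows downward; lengths in mm; the calibration is good to about 2 mm. A picture is of the moment at which its call begins. There is no depth.
A pose or a line that the arm cannot do raises robot.MotionError and nothing moves.
- robot.hand_in(): hands the job in; it is judged then, once.
Readings, each from a call of its own:
- robot.current_t(): time.
- robot.current_qpos(): joint angles.
- robot.current_joint_vel(): joint speeds.
- robot.current_joint_efforts(): joint torques, N m.
- robot.current_tcp_pos(): TCP position.
- robot.current_eef_rot(): TCP orientation.
- robot.current_contact_force(): force on the tool from outside, world axes, zero at the start.
- robot.current_ft_torque(): the same for the moment, N m.
- robot.current_gripper_width(): opening from 0.0 (shut) to 1.0 (fully open).
- robot.current_finger_force(): force on a finger pad.
Only numpy, scipy, OpenCV 4.12 (cv2) and the standard library are available. Lean on these libraries where they do the work, as an engineer would, in place of code of your own. Each camera call takes 0.05 s, during which the arm holds its last target. There are 200 camera calls.

### The job

Book in the two or three square parts cups drying mouth-down on the bench: take the hand scanner from its charging pad and read the barcode on each cup's upturned base where it stands, in the order orange, yellow, blue, green (skipping any colour that is not there), holding the window squarely over the middle of the label about 8 cm away, reading line across the bars, steady for two seconds. Stand the scanner back on the middle of its pad, upright and lined up with it, and turn every cup mouth-up and stand it fully on the rubber mat. Leave the gear, the blue roll and the glue bottle where they are.

Things in the scene. Friction and masses are not known exactly. Their poses are not given: they have to be found in the camera images.
- cup_orange: orange square plastic parts cup, 52 x 52 mm outside, 60 mm tall, 3 mm walls, 60 g; starts mouth-down; may be absent. Origin at the centre of its open rim; its z axis points from the mouth to the closed base (up while mouth-down, down once mouth-up); x and y run parallel to its flat sides. It can lie on a flat side.
- cup_orange_label (a point): centre of the white barcode label on the outside of the orange cup's base, 60 mm along the cup's z from its origin; the label is 44 mm along the cup's y and 28 mm along its x; the black bars lie side by side along the cup's y, each running along its x. Axes as the cup's.
- cup_yellow: yellow square plastic parts cup, 52 x 52 mm outside, 60 mm tall, 3 mm walls, 60 g; starts mouth-down; may be absent. Origin at the centre of its open rim; its z axis points from the mouth to the closed base (up while mouth-down, down once mouth-up); x and y run parallel to its flat sides. It can lie on a flat side.
- cup_yellow_label (a point): centre of the white barcode label on the outside of the yellow cup's base, 60 mm along the cup's z from its origin; the label is 44 mm along the cup's y and 28 mm along its x; the black bars lie side by side along the cup's y, each running along its x. Axes as the cup's.
- cup_blue: blue square plastic parts cup, 52 x 52 mm outside, 60 mm tall, 3 mm walls, 60 g; starts mouth-down; may be absent. Origin at the centre of its open rim; its z axis points from the mouth to the closed base (up while mouth-down, down once mouth-up); x and y run parallel to its flat sides. It can lie on a flat side.
- cup_blue_label (a point): centre of the white barcode label on the outside of the blue cup's base, 60 mm along the cup's z from its origin; the label is 44 mm along the cup's y and 28 mm along its x; the black bars lie side by side along the cup's y, each running along its x. Axes as the cup's.
- cup_green: green square plastic parts cup, 52 x 52 mm outside, 60 mm tall, 3 mm walls, 60 g; starts mouth-down; may be absent. Origin at the centre of its open rim; its z axis points from the mouth to the closed base (up while mouth-down, down once mouth-up); x and y run parallel to its flat sides. It can lie on a flat side.
- cup_green_label (a point): centre of the white barcode label on the outside of the green cup's base, 60 mm along the cup's z from its origin; the label is 44 mm along the cup's y and 28 mm along its x; the black bars lie side by side along the cup's y, each running along its x. Axes as the cup's.
- scanner: hand scanner, 180 g, like a telephone handset: grey handle, a heel under its back end, and in front a yellow head (44 x 50 x 44 mm box centred at x = 60, z = 29 mm) whose red window looks down and 25 degrees forward. It stands on heel and head. Origin at the centre of its underside when it stands on its pad, z up, x towards the head.
- handle (a point): centre of the scanner's straight handle, 47 mm above the scanner's origin, axes as the scanner's: handle 30 mm wide (y), 26 mm high, 135 mm long (x from -80 to +55 mm); free to grasp from above from x = -45 to +25 mm.
- beam (a point): centre of the red window, at (69.4, 0, 9.1) mm in the scanner's frame. Its z axis is the aiming axis, out of the window: (0.423, 0, -0.906) in the scanner's frame; its y is the line of the red reading line. It reads a label 50 to 120 mm away (80 is best), within 12 mm of the axis, square within 20 degrees, line across the bars (along the cup's y, either way) within 20 degrees.
- pad: black charging pad fixed to the bench, 190 (x) x 85 (y) x 8 mm, flat top, small green light at its -x end. Origin at the centre of its underside. The scanner starts standing on it, both x axes roughly alike.
- mat: dark rubber mat fixed to the bench, 310 (x) x 140 (y) x 3 mm, flat. Origin at the centre of its underside.
- gear: orange printed gear lying flat, about 79 mm across, 14 mm high, origin at the centre of its underside; a bystander.
- tape: blue roll, 90 mm across, 19 mm high, lying flat, origin at the centre of its underside; a bystander.
- glue: white glue bottle with red cap, 44 mm across, 110 mm high, standing, origin at the centre of its underside; a bystander.
Not all that is in view belongs to the job. Leave any purple look-alike of the cup_yellow alone.

How it is judged (in metres and radians):
On the way, in this order (a step that is already met when the one before it is completed fails the run):
1. the orange label is read for 1.5 s: within 12 mm of the aiming axis, 50 to 120 mm from the window, square and line across the bars within 20 degrees, cup mouth-down and still (x of cup_orange_label in the frame of beam between -0.012 and 0.012 m and y of cup_orange_label in the frame of beam between -0.012 and 0.012 m and z of cup_orange_label in the frame of beam between 0.05 and 0.12 m and angle between the z axis of beam and the z axis of cup_orange, either way round below 0.35 rad and angle between the y axis of beam and the y axis of cup_orange, either way round below 0.35 rad and angle between cup_orange's own z axis and vertical below 0.2 rad and linear speed of cup_orange below 0.02 m/s), for 1.5 s.
2. the yellow label is read for 1.5 s: within 12 mm of the aiming axis, 50 to 120 mm from the window, square and line across the bars within 20 degrees, cup mouth-down and still (x of cup_yellow_label in the frame of beam between -0.012 and 0.012 m and y of cup_yellow_label in the frame of beam between -0.012 and 0.012 m and z of cup_yellow_label in the frame of beam between 0.05 and 0.12 m and angle between the z axis of beam and the z axis of cup_yellow, either way round below 0.35 rad and angle between the y axis of beam and the y axis of cup_yellow, either way round below 0.35 rad and angle between cup_yellow's own z axis and vertical below 0.2 rad and linear speed of cup_yellow below 0.02 m/s), for 1.5 s.
3. the blue label is read for 1.5 s: within 12 mm of the aiming axis, 50 to 120 mm from the window, square and line across the bars within 20 degrees, cup mouth-down and still (x of cup_blue_label in the frame of beam between -0.012 and 0.012 m and y of cup_blue_label in the frame of beam between -0.012 and 0.012 m and z of cup_blue_label in the frame of beam between 0.05 and 0.12 m and angle between the z axis of beam and the z axis of cup_blue, either way round below 0.35 rad and angle between the y axis of beam and the y axis of cup_blue, either way round below 0.35 rad and angle between cup_blue's own z axis and vertical below 0.2 rad and linear speed of cup_blue below 0.02 m/s), for 1.5 s.
4. the green label is read for 1.5 s: within 12 mm of the aiming axis, 50 to 120 mm from the window, square and line across the bars within 20 degrees, cup mouth-down and still (x of cup_green_label in the frame of beam between -0.012 and 0.012 m and y of cup_green_label in the frame of beam between -0.012 and 0.012 m and z of cup_green_label in the frame of beam between 0.05 and 0.12 m and angle between the z axis of beam and the z axis of cup_green, either way round below 0.35 rad and angle between the y axis of beam and the y axis of cup_green, either way round below 0.35 rad and angle between cup_green's own z axis and vertical below 0.2 rad and linear speed of cup_green below 0.02 m/s), for 1.5 s.
At the end, for the whole second after the job is handed in: Every cup that is present stands still, mouth-up (within 5 degrees) on the mat, its centre at least 24 mm inside the mat's edges; the scanner stands upright on its pad, within 30 mm of its middle along and across and lined up within 20 degrees (either way round) (angle between each of cup_orange, cup_yellow, cup_blue, cup_green's own z axis and vertical above 3.05 rad and x of cup_orange in the frame of mat between -0.131 and 0.131 m and y of cup_orange in the frame of mat between -0.046 and 0.046 m and z of cup_orange in the frame of mat between 0.058 and 0.068 m and linear speed of each of cup_orange, cup_yellow, cup_blue, cup_green, scanner below 0.02 m/s and x of cup_yellow in the frame of mat between -0.131 and 0.131 m and y of cup_yellow in the frame of mat between -0.046 and 0.046 m and z of cup_yellow in the frame of mat between 0.058 and 0.068 m and x of cup_blue in the frame of mat between -0.131 and 0.131 m and y of cup_blue in the frame of mat between -0.046 and 0.046 m and z of cup_blue in the frame of mat between 0.058 and 0.068 m and x of cup_green in the frame of mat between -0.131 and 0.131 m and y of cup_green in the frame of mat between -0.046 and 0.046 m and z of cup_green in the frame of mat between 0.058 and 0.068 m and x of scanner in the frame of pad between -0.03 and 0.03 m and y of scanner in the frame of pad between -0.03 and 0.03 m and z of scanner in the frame of pad between 0.003 and 0.014 m and angle between scanner's own z axis and vertical below 0.12 rad and angle between the x axis of scanner and the x axis of pad, either way round below 0.35 rad); the robot touches nothing.
It fails at once if the gear is disturbed (moved over 25 mm) (distance of gear from where it was at the start of the episode above 0.025 m).
It fails at once if the tape is disturbed (moved over 25 mm) (distance of tape from where it was at the start of the episode above 0.025 m).
It fails at once if the glue is disturbed (moved over 25 mm) (distance of glue from where it was at the start of the episode above 0.025 m).
Of cup_orange, cup_yellow, cup_blue, cup_green only 2 to 3 are there at a start; the rules pass over those that are not, and their reading is None.
At some moment in a run one of cup_orange, cup_yellow, cup_blue, cup_green may be knocked a few centimetres aside while the robot is not near it.
It also fails if it takes over 210 s, if anything falls off the work surface, if the arm or the gripper's body presses on something with over 40 N, if the wrist force passes 120 N, or if a joint passes its speed limit or range.

## Working session

There is one attempt and no reset: what is moved stays moved. The work goes in short steps, each a Python script; the robot and the scene stay as the last script left them, time stands still between calls to the robot, and variables do not carry over. Pictures are saved under pics/ and viewed, at most 14 in all, crops included, and the job is handed in when it is done.

```bash
mkdir -p pics; cat > h.py <<'E'
import numpy as np, cv2
from scipy.spatial.transform import Rotation as R
from bench import robot
def rot(o): 
    o=np.array(o,float)
    return o if o.shape==(3,3) else R.from_euler('xyz',o).as_matrix()
def snap(n,f):
    d=robot.get_image(n); cv2.imwrite('pics/'+f+'.png',d['img']); 
    np.save('pics/'+f+'.npy',{k:v for k,v in d.items()},allow_pickle=True); return d
def load(f): return np.load('pics/'+f+'.npy',allow_pickle=True).item()
def ray(d,u,v):
    f=d['img'].shape[0]/2/np.tan(np.radians(d['fovy'])/2)
    r=rot(d['orientation'])@np.array([(u-d['cx'])/f,(v-d['cy'])/f,1]); return np.array(d['eye'],float),r/np.linalg.norm(r)
def atz(d,u,v,z):
    e,r=ray(d,u,v); return e+r*(z-e[2])/r[2]
def proj(d,p):
    f=d['img'].shape[0]/2/np.tan(np.radians(d['fovy'])/2)
    c=rot(d['orientation']).T@(np.array(p,float)-d['eye']); return np.array([d['cx']+f*c[0]/c[2],d['cy']+f*c[1]/c[2]])
def tri(*obs):
    A=np.zeros((3,3));b=np.zeros(3)
    for d,u,v in obs:
        e,r=ray(d,u,v);P=np.eye(3)-np.outer(r,r);A+=P;b+=P@e
    return np.linalg.solve(A,b)
E
python3 - <<'E'
from h import *
for n in("scene","side","wrist"):
    d=snap(n,n+'0'); print(n,d['fovy'],d['cx'],d['cy'],d['eye'],d['orientation'])
print(robot.current_t(),robot.current_eef_rot())
E
```

```text
scene 49.71774066762897 259.02926693324616 187.97140488771376 [ 981.24337621 -637.59540366  884.82491691] [-2.35849625  0.01658186  0.61003296]
side 52.73172325325764 254.3015878286361 189.16987476794517 [  52.75024101 -746.59841622  763.81794027] [-2.23461769  0.01200444 -0.57477747]
wrist 68.49122957601314 256.324217767355 190.78948117271597 [102.0102179  545.4809554  384.83705367] [2.84847849e+00 2.56378437e-03 1.24182936e+00]
0.15 [-3.14022675e+00 -2.45240965e-04  2.81183694e+00]
```

View pics/scene0.png

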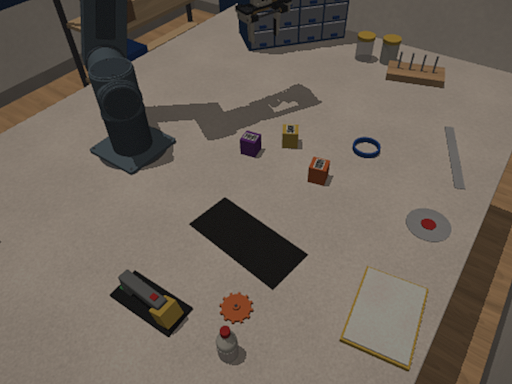

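View pics/side0.png

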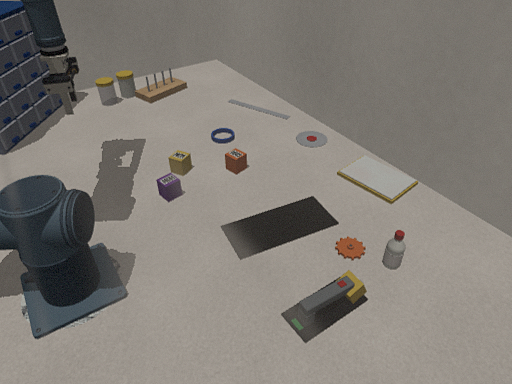

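The scene view shows the orange cup at (319,170), yellow at (290,135), a purple decoy at (250,143), the mat at (248,240), the scanner on its pad at (150,300), the gear at (236,307) and the glue at (227,345). The side view agrees: orange (236,160), yellow (180,162), scanner (330,295). There is no blue or green cup.

```bash
python3 - <<'E'
from h import *
a,b=load('scene0'),load('side0')
for n,p,q in [('orange top',(320,162),(236,154)),('yellow top',(290,129),(180,156)),('purple top',(251,136),(169,180)),
 ('scanner red btn',(154,296),(341,284)),('gear',(236,306),(350,247)),('gluecap',(226,331),(399,235)),('tape',(367,147),(223,135)),
 ('matA',(225,199),(308,198)),('matB',(306,251),(338,220)),('matC',(271,283),(245,255)),('matD',(190,225),(222,226)),
 ('padA',(142,270),(282,314)),('padB',(111,295),(304,336)),('padC',(176,332),(367,299))]:
    print(n,tri((a,*p),(b,*q)).round(0),atz(a,*p,0).round(0),atz(b,*q,0).round(0))
E
```

```text
orange top [590. 214.  60.] [559. 281.   0.] [633. 289.   0.]
yellow top [428. 306.  59.] [388. 376.   0.] [459. 390.   0.]
purple top [344. 204.  58.] [297. 268.   0.] [368. 277.   0.]
scanner red btn [ 504. -387.   67.] [ 465. -366.    0.] [ 548. -353.    0.]
gear [ 647. -279.    7.] [ 644. -275.    0.] [ 652. -275.    0.]
gluecap [ 699. -372.  100.] [ 663. -337.    0.] [ 796. -317.    0.]
tape [655. 423.   8.] [652. 434.   0.] [661. 434.   0.]
matA [ 545. -185.  188.] [408. -17.   0.] [690. -52.   0.]
matB [ 715. -117.    8.] [699. -46.   0.] [ 699. -178.    0.]
matC [ 547.   40. -312.] [ 677. -177.    0.] [ 403. -144.    0.]
matD [ 386. -122.   44.] [ 389. -150.    0.] [406. -14.   0.]
padA [ 383. -332.   -9.] [ 387. -330.    0.] [ 379. -342.   -0.]
padB [ 382. -421.    9.] [ 377. -422.    0.] [ 386. -412.    0.]
padC [ 572. -409.   -4.] [ 571. -403.    0.] [ 568. -419.    0.]
```

```bash
cat >> h.py <<'E'
def toolR(yaw): return R.from_euler('xyz',[np.pi,0,yaw]).as_matrix()
_w=load('wrist0'); _R0=rot([-3.14022675,-2.45240965e-04,2.81183694]); _T0=np.array([178.098,520.371,218.653])
CR=_R0.T@rot(_w['orientation']); CT=_R0.T@(np.array(_w['eye'])-_T0)   # camera in tool
def look(target,yaw,rng):
    """tcp pose so that target lies on the camera axis at range rng, tool down"""
    Rt=toolR(yaw); ax=(Rt@CR)[:,2]; return np.array(target)-ax*rng-Rt@CT
E
python3 - <<'E'
from h import *
print('cam z in tool',CR[:,2].round(3),'x',CR[:,0].round(3),CT.round(0))
yw=2.81183694
def go(t,yaw,rng):
    p=look(t,yaw,rng); print(p.round(0)); robot.move_ptp(p,[np.pi,0,yaw])
for n,t in (('orange',(590,214,60)),('yellow',(428,306,60)),('pad',(480,-375,30))):
    yaw0=np.arctan2(t[1],t[0])
    best=None
    for yaw in np.arange(-3.1,3.2,.1):
        p=look(t,yaw,300); r=np.hypot(*p[:2])
        q=robot.inverse_kinematics(p,[np.pi,0,yaw])
        if q is None or r>780: continue
        c=np.abs(np.array(q)-robot.current_qpos()).max()
        if best is None or c<best[0]: best=(c,yaw)
    yaw=best[1]
    go(t,yaw,300); snap('wrist',n+'1')
    go(np.array(t)+[-60,0,0],yaw,330) ; snap('wrist',n+'2')
print(robot.current_t())
ims=[load(n)['img'] for n in('orange1','yellow1','pad1','pad2')]
cv2.imwrite('pics/m1.png',cv2.resize(np.vstack([np.hstack(ims[:2]),np.hstack(ims[2:])]),(800,600)))
E
```

```text
cam z in tool [-0.289 -0.001  0.957] x [0.001 1.    0.001] [  80.   -1. -166.]
[589. 221. 181.]
[525. 228. 210.]
[424. 311. 181.]
[358. 317. 210.]
[ 485. -371.  151.]
[ 431. -364.  180.]
6.5167
```

View pics/m1.png

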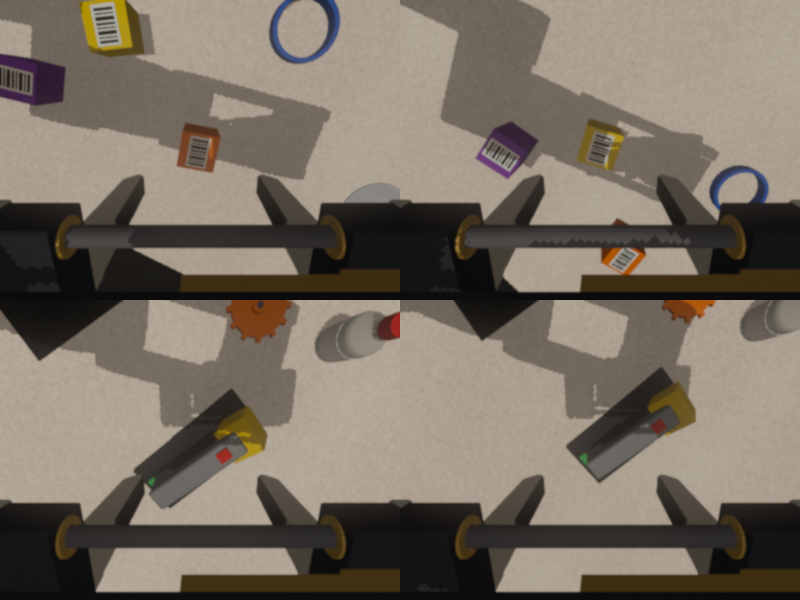

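Top panels: the orange label is at (198,152) and the yellow at (601,145), with the purple decoy beside it. Bottom panels show the scanner on its pad, handle about (200,468)/(625,445), with the green light at the handle's back end. Next I measure labels in code and view the scanner enlarged.

```bash
cat >> h.py <<'E'
def label(d,pred):
    """rotated rect of the white label nearest the predicted top centre"""
    hsv=cv2.cvtColor(d['img'],cv2.COLOR_BGR2HSV); u,v=proj(d,pred)
    m=((hsv[...,1]<90)&(hsv[...,2]>110)).astype(np.uint8)*255
    win=np.zeros_like(m); cv2.circle(win,(int(u),int(v)),24,255,-1)
    # coloured pixels bound the label: white specks inside the window enclosed by colour
    col=((hsv[...,1]>120)&(hsv[...,2]>60)).astype(np.uint8)*255
    m=cv2.morphologyEx(m&win,cv2.MORPH_CLOSE,np.ones((5,5)))
    n,l,s,c=cv2.connectedComponentsWithStats(m)
    k=min((i for i in range(1,n) if s[i,4]>80),key=lambda i:np.hypot(*(c[i]-[u,v])))
    return cv2.minAreaRect(np.argwhere(l==k)[:,::-1].astype(np.float32)),s[k,4]
def corners3(d,rect,z): return np.array([atz(d,u,v,z) for u,v in cv2.boxPoints(rect)])
def longax(P):
    e=[P[1]-P[0],P[2]-P[1]]; L=[np.linalg.norm(x) for x in e]; i=int(np.argmax(L)); return np.degrees(np.arctan2(e[i][1],e[i][0]))%180,np.round(sorted(L))
E
python3 - <<'E'
from h import *
for n,t in (('orange',(590,214,60)),('yellow',(428,306,60))):
    cs=[]
    for k in '12':
        d=load(n+k); r,a=label(d,t); P=corners3(d,r,60); print(n,k,r[0],a,P.mean(0).round(1),longax(P)); cs.append((d,*r[0]))
    print(tri(*cs).round(1))
a=cv2.resize(load('pad1')['img'][90:274,70:270],(400,368)[:2],interpolation=cv2.INTER_CUBIC)
ims=[cv2.resize(load(n)['img'][y:y+140,x:x+130],None,fx=3,fy=3,interpolation=cv2.INTER_CUBIC) for n,x,y in(('pad1',75,130-10),('pad2',95,75))]
cv2.imwrite('pics/m2.png',np.hstack(ims))
E
```

```text
orange 1 (253.326904296875, 194.36537170410156) 294 [589.9 209.5  60. ] (np.float64(103.00970271907859), array([28., 44.]))
orange 2 (298.4411926269531, 213.73532104492188) 410 [589.9 209.3  60. ] (np.float64(103.34725062980246), array([28., 45.]))
[589.7 209.8  59.9]
yellow 1 (255.0188751220703, 191.5660400390625) 453 [429.4 304.5  60. ] (np.float64(119.7460412226955), array([28., 49.]))
yellow 2 (287.0260314941406, 226.47450256347656) 456 [430.4 302.4  60. ] (np.float64(120.86113415818897), array([29., 53.]))
[428.1 304.8  64.5]
```

View pics/m2.png

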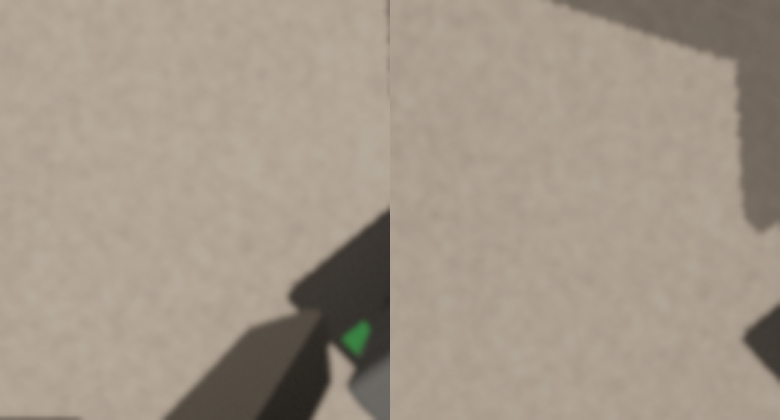

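The crop missed the scanner; redo at the right place.

```bash
python3 - <<'E'
from h import *
ims=[cv2.resize(load(n)['img'][y:y+190,x:x+200],(400,380),interpolation=cv2.INTER_CUBIC) for n,x,y in(('pad1',160,90),('pad2',200,65))]
cv2.imwrite('pics/m3.png',np.hstack(ims))
E
```

```text
(no output)
```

View pics/m3.png

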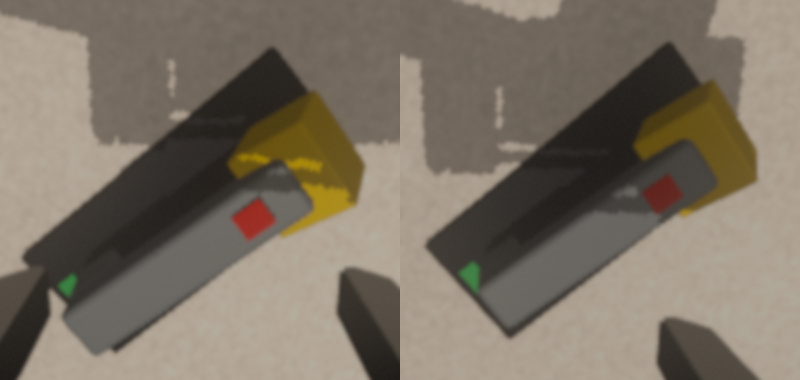

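Left panel: handle-top corners at (66,316), (98,353), (278,162), (312,207), red button (254,218). Right panel: the same at (482,292), (505,325), (688,140), (716,185), button (662,193). Pad corners: (428,245), (668,43), (510,337).

```bash
python3 - <<'E'
from h import *
a,b=load('pad1'),load('pad2')
A=lambda u,v:(a,160+u/2,90+v/2)
B=lambda u,v:(b,200+(u-400)/2,65+v/2)
pts=[('hb1',(66,316),(482,292)),('hb2',(98,353),(505,325)),('hf1',(278,162),(688,140)),('hf2',(312,207),(716,185)),('btn',(254,218),(662,193))]
for n,p,q in pts: print(n,tri(A(*p),B(*q)).round(0),atz(*A(*p),68).round(0),atz(*B(*q),68).round(0))
for n,p,q in [('pad1',(24,258),(428,245)),('pad2',(272,48),(668,43))]: print(n,tri(A(*p),B(*q)).round(0),atz(*A(*p),8).round(0),atz(*B(*q),8).round(0))
print('pad3',atz(*B(510,337),8).round(0))
E
```

```text
hb1 [ 401. -376.   63.] [ 404. -374.   68.] [ 402. -376.   68.]
hb2 [ 397. -403.   58.] [ 402. -400.   68.] [ 400. -398.   68.]
hf1 [ 531. -376.   69.] [ 531. -376.   68.] [ 532. -377.   68.]
hf2 [ 531. -405.   63.] [ 531. -403.   68.] [ 530. -404.   68.]
btn [ 507. -391.   68.] [ 507. -391.   68.] [ 507. -391.   68.]
pad1 [ 380. -346.   12.] [ 378. -347.    8.] [ 379. -346.    8.]
pad2 [ 564. -341.    4.] [ 564. -340.    8.] [ 563. -340.    8.]
pad3 [ 380. -428.    8.]
```

Scanner origin is about (479,-389), yaw -1°; pad centre about (473,-386), yaw 1.7°. Now check which scan and flip poses are reachable.

```bash
cat >> h.py <<'E'
PADC=np.array([473,-386.]); PADYAW=np.radians(1.7)
SC=np.array([479,-389.5,8]); SYAW=np.radians(-1.0); GX=5.
Rz=lambda a:R.from_euler('z',a).as_matrix(); Ry=lambda a:R.from_euler('y',a).as_matrix()
eul=lambda M:R.from_matrix(M).as_euler('xyz')
def grasp(flip,tz=36): # tool pose at scanner pick-up
    return SC+Rz(SYAW)@[GX,0,tz-8],toolR(SYAW+np.pi*flip)
def scanpose(lab,psi,flip,dist=80,tilt=25,tz=36):
    p,M=grasp(flip,tz); Rs0=Rz(SYAW); Rl=Rs0.T@M; pl=Rs0.T@(p-SC)
    Rs=Rz(psi)@Ry(np.radians(tilt)); ax=Rs@[.423,0,-.906]
    beam=np.array(lab)-ax*dist; ps=beam-Rs@[69.4,0,9.1]
    return ps+Rs@pl,Rs@Rl
def tiltR(phi,al,flip=0):
    """tool z tilted by al from down towards azimuth phi (al>0: fingers point along phi); closing axis horizontal"""
    return Rz(phi)@Ry(-al)@toolR(np.pi*flip)
E
python3 - <<'E'
from h import *
ik=lambda p,M:robot.inverse_kinematics(p,eul(M))
f=lambda q:None if q is None else np.round(q,2)
print(robot.current_qpos())
for fl in(0,1):
    print('grasp',fl,f(ik(*grasp(fl))))
    for n,l,c in(('o',(589.8,209.6,60),13.2),('y',(429,304.5,60),30)):
        for add in(0,180): print(n,fl,add,f(ik(*scanpose(l,np.radians(c+add),fl))))
for n,p,c in(('o',(589.8,209.6,35),13.2),('y',(429,304.5,35),30),('matfar',(600,-103,35),-8),('matnear',(480,-90,35),-8)):
    for fl in(0,1):
        s=''
        for al in(-60,-45,-30,0,30,45,60):
            M=tiltR(np.radians(c),np.radians(al),fl); q=ik(np.array(p)+M[:,2]*19,M); s+=f' {al}:'+('-' if q is None else 'Y')
        print(n,fl,s)
E
```

```text
[-8.98802976e-01  3.10869452e-01  1.56002985e+00  4.27641129e-04
  1.26923626e+00 -2.28324566e-01]
grasp 0 [-0.86  0.55  1.57 -0.    1.02  0.73]
o 0 0 [ 0.17  0.63  1.13 -0.02  1.82  1.51]
o 0 180 [ 0.15  0.27  1.7   0.05  0.74 -1.68]
y 0 0 [ 0.43  0.45  1.43 -0.04  1.7   1.48]
y 0 180 [ 0.37  0.09  1.92  0.1   0.7  -1.78]
grasp 1 [-0.86  0.55  1.57  0.    1.02 -2.41]
o 1 0 [ 0.17  0.63  1.13 -0.02  1.82 -1.63]
o 1 180 [0.15 0.27 1.7  0.05 0.74 1.46]
y 1 0 [ 0.43  0.45  1.43 -0.04  1.7  -1.67]
y 1 180 [0.37 0.09 1.92 0.1  0.7  1.36]
o 0  -60:Y -45:Y -30:Y 0:Y 30:- 45:Y 60:Y
o 1  -60:Y -45:Y -30:Y 0:Y 30:- 45:Y 60:Y
y 0  -60:Y -45:Y -30:Y 0:Y 30:- 45:Y 60:-
y 1  -60:Y -45:Y -30:Y 0:Y 30:- 45:Y 60:-
matfar 0  -60:Y -45:Y -30:Y 0:Y 30:- 45:Y 60:Y
matfar 1  -60:Y -45:Y -30:Y 0:Y 30:- 45:Y 60:Y
matnear 0  -60:Y -45:Y -30:Y 0:Y 30:- 45:- 60:-
matnear 1  -60:Y -45:Y -30:Y 0:Y 30:- 45:- 60:-
```

```bash
python3 - <<'E'
from h import *
p,M=grasp(0); o=eul(M)
robot.move_gripper(1.0)
robot.move_ptp(p+[0,0,100],o)
print(robot.move_linear(p,o,speed=80,f_stop=8),robot.current_tcp_pos())
robot.move_gripper(0.0); print('w',robot.current_gripper_width()*93,robot.current_finger_force())
robot.move_linear(p+[0,0,160],o,speed=120)
print(robot.current_tcp_pos(),robot.current_contact_force(),robot.current_t())
a=snap('scene','lift_s'); b=snap('side','lift_d'); c=snap('wrist','lift_w')
u,v=proj(a,p+[0,0,160]);x,y=proj(b,p+[0,0,160]);print(u,v,x,y)
cr=lambda d,u,v:cv2.resize(d['img'][max(0,int(v)-50):int(v)+70,max(0,int(u)-65):int(u)+65],(400,380))
cv2.imwrite('pics/m4.png',np.hstack([cr(a,u,v),cr(b,x,y)]))
E
```

```text
False [ 484.33208525 -389.93742628   36.63001088]
w 29.72816845650748 29.975910186767578
[ 483.63010306 -389.19586001  194.99574725] [ 0.09812877  0.0722207  -1.2253546 ] 11.5333
133.0558428403105 258.9020943488389 342.2562668092942 247.85782869749247
```

View pics/m4.png

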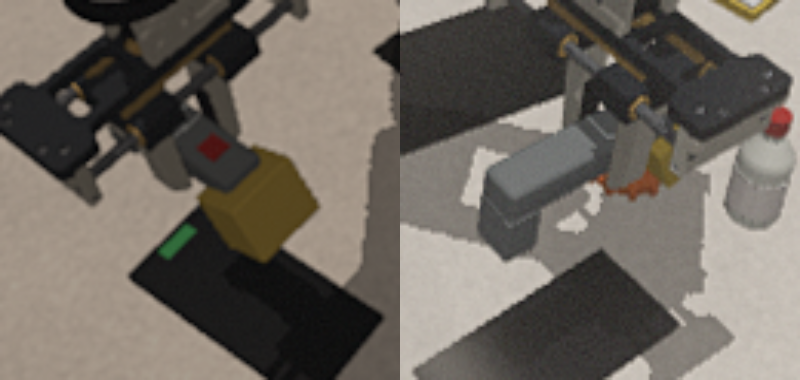

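View pics/lift_w.png

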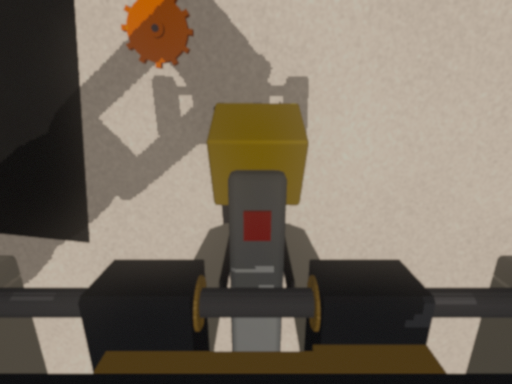

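The scanner hangs straight: handle centred at column 257, head front-top edge near row 103, button at (257,225). Verify in-hand pose numerically, check the cups, and drive to the orange label.

```bash
cat >> h.py <<'E'
HUE={'orange':(4,14),'yellow':(20,32)}
def blob(d,name,c,rad=30):
    hsv=cv2.cvtColor(d['img'],cv2.COLOR_BGR2HSV); lo,hi=HUE[name]
    m=cv2.inRange(hsv,(lo,120,50),(hi,255,255)); w=np.zeros_like(m); cv2.circle(w,c,rad,255,-1); m&=w
    y,x=np.nonzero(m); return (len(x),x.mean().round(1),y.mean().round(1)) if len(x) else 0
CEN={'scene':{'orange':(319,170),'yellow':(290,135)},'side':{'orange':(236,160),'yellow':(180,162)}}
def cups(tag=''):
    for s in CEN:
        d=load(s+'0'); e=robot.get_image(s)
        for n,c in CEN[s].items(): print(tag,s,n,'start',blob(d,n,c),'now',blob(e,n,c))
def R_now(): return rot(robot.current_eef_rot())
E
python3 - <<'E'
from h import *
d=load('lift_w'); p,M=grasp(0); q=np.array([483.63,-389.2,195]); S=q-(p-SC)
for n,x in(('headtop front',(82,0,51)),('head top L',(82,25,51)),('R',(82,-25,51)),('handle front',(55,0,60)),('btn (measured at 28)',(28,0,60))): print(n,proj(d,S+Rz(SYAW)@np.array(x)).round(1))
cups('pre')
lab=(589.8,209.6,60); sp,SM=scanpose(lab,np.radians(13.2),0)
robot.move_ptp(sp+[0,0,60],eul(SM)); cups('mid')
robot.move_linear(sp,eul(SM),speed=80)
print(sp,robot.current_tcp_pos(),eul(SM),robot.current_eef_rot(),robot.current_t())
snap('side','scanO_d'); snap('scene','scanO_s')
E
```

```text
headtop front [254.2 114.5]
head top L [203.4 114.4]
R [304.9 114.5]
handle front [254.1 172.1]
btn (measured at 28) [254.2 223. ]
pre scene orange start (352, np.float64(317.8), np.float64(172.8)) now (355, np.float64(317.9), np.float64(172.7))
pre scene yellow start (262, np.float64(289.8), np.float64(137.9)) now (261, np.float64(289.8), np.float64(137.8))
pre side orange start (273, np.float64(234.6), np.float64(161.9)) now (221, np.float64(234.1), np.float64(162.0))
pre side yellow start (69, np.float64(180.3), np.float64(156.7)) now (54, np.float64(179.9), np.float64(156.5))
mid scene orange start (352, np.float64(317.8), np.float64(172.8)) now (364, np.float64(317.8), np.float64(172.7))
mid scene yellow start (262, np.float64(289.8), np.float64(137.9)) now (307, np.float64(293.0), np.float64(136.4))
mid side orange start (273, np.float64(234.6), np.float64(161.9)) now (277, np.float64(235.9), np.float64(162.0))
mid side yellow start (69, np.float64(180.3), np.float64(156.7)) now (55, np.float64(183.3), np.float64(157.5))
[540.71524746 198.08727523 184.33642361] [540.98630166 198.17648022 184.78118694] [3.14159265 0.43633231 0.23038346] [3.14153687 0.43549904 0.23040784] 14.9167
```

```bash
python3 - <<'E'
from h import *
a,b=load('scanO_s'),load('scanO_d')
cv2.imwrite('pics/m5.png',np.hstack([cv2.resize(a['img'][60:250,220:420],(400,380)),cv2.resize(b['img'][60:250,130:330],(400,380))]))
E
```

```text
(no output)
```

View pics/m5.png

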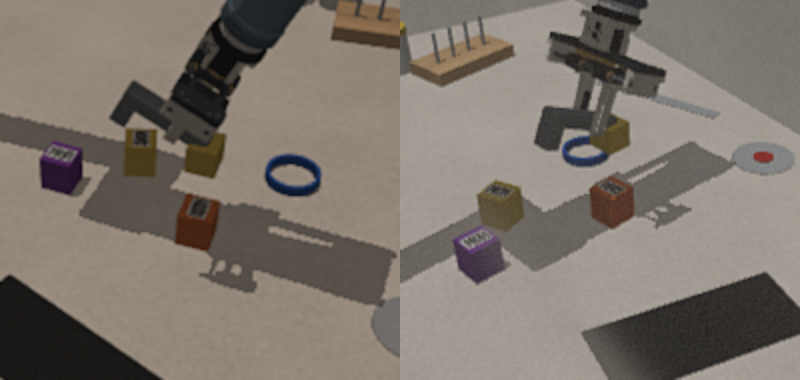

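The scanner head hovers over the orange cup and the cups look unmoved; the yellow "shift" was the scanner head in the mask. Hold the read.

```bash
python3 - <<'E'
from h import *
robot.sleep(2.3); cups('after')
p=robot.current_tcp_pos(); robot.move_linear(np.array(p)+[0,0,90],speed=120)
# wrist look at yellow (unobstructed?) and at scene
c=snap('wrist','pre_y_w'); a=snap('scene','pre_y_s'); b=snap('side','pre_y_d'); print(robot.current_t(),proj(c,(429,304.5,60)),proj(c,(589.8,209.6,60)))
im=np.hstack([cv2.resize(a['img'][90:200,220:350],(390,330),interpolation=3),cv2.resize(b['img'][110:220,130:260],(390,330),interpolation=3)]);cv2.imwrite('pics/m6.png',im)
E
```

```text
after scene orange start (352, np.float64(317.8), np.float64(172.8)) now (358, np.float64(317.9), np.float64(172.7))
after scene yellow start (262, np.float64(289.8), np.float64(137.9)) now (364, np.float64(296.5), np.float64(138.3))
after side orange start (273, np.float64(234.6), np.float64(161.9)) now (289, np.float64(236.0), np.float64(161.9))
after side yellow start (69, np.float64(180.3), np.float64(156.7)) now (61, np.float64(183.6), np.float64(158.1))
18.4667 [163.88839175 154.51131999] [255.1810062   52.04607001]
```

View pics/m6.png

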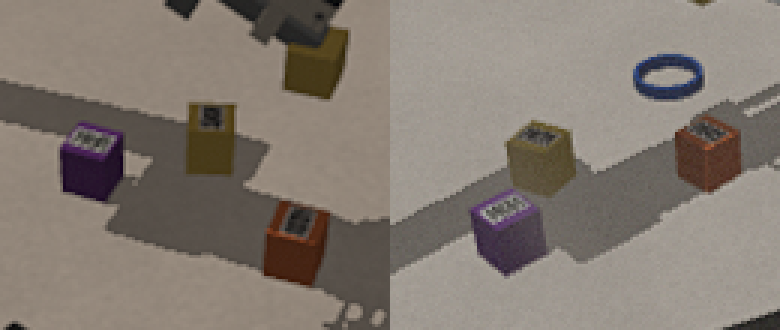

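Both cups stand where measured. Refine the yellow label from this new wrist view (shadowed, so adaptive thresholds), and then read it.

```bash
python3 - <<'E'
from h import *
# yellow cup top outline check: reproject predicted square into several views, with offset search via edge of label
def lab2(d,pred,thr):
    hsv=cv2.cvtColor(d['img'],cv2.COLOR_BGR2HSV); u,v=proj(d,pred)
    sq=[proj(d,np.array(pred)+Rz(np.radians(30))@[a,b,0]) for a,b in((-23,-25),(23,-25),(23,25),(-23,25))]
    w=np.zeros(d['img'].shape[:2],np.uint8); cv2.fillPoly(w,[np.int32(np.round(sq))],255)
    m=((hsv[...,1]<thr)).astype(np.uint8)*255&w
    m=cv2.morphologyEx(m,cv2.MORPH_CLOSE,np.ones((3,3)))
    n,l,s,c=cv2.connectedComponentsWithStats(m); k=1+np.argmax(s[1:,4])
    r=cv2.minAreaRect(np.argwhere(l==k)[:,::-1].astype(np.float32)); P=corners3(d,r,60); return P.mean(0).round(1),longax(P),s[k,4]
for f in('yellow1','yellow2','pre_y_w','orange1'):
    d=load(f)
    for t in(70,100,130):
        print(f,t,*lab2(d,(429,304.5,60),t))
d=load('pre_y_w'); cv2.imwrite('pics/m7.png',np.hstack([cv2.resize(d['img'],(400,300)),cv2.resize(d['img'][115:190,115:215],(400,300),interpolation=3)]))
E
```

```text
yellow1 70 [428.3 306.6  60. ] (np.float64(119.86704009685596), array([27., 44.])) 994
yellow1 100 [428.3 306.2  60. ] (np.float64(119.07562977764746), array([28., 45.])) 1076
yellow1 130 [429.  303.9  60. ] (np.float64(120.27602766634153), array([44., 50.])) 1283
yellow2 70 [428.4 306.1  60. ] (np.float64(119.79216501050043), array([27., 44.])) 713
yellow2 100 [427.6 302.5  60. ] (np.float64(123.30194106861177), array([45., 50.])) 907
yellow2 130 [427.6 302.9  60. ] (np.float64(123.30194082674633), array([45., 51.])) 971
pre_y_w 70 [426.5 307.1  60. ] (np.float64(120.59752318214774), array([28., 47.])) 474
pre_y_w 100 [426.4 307.1  60. ] (np.float64(120.14904791541697), array([30., 49.])) 535
pre_y_w 130 [426.5 307.2  60. ] (np.float64(120.11931887488089), array([31., 52.])) 592
orange1 70 [427.2 306.3  60. ] (np.float64(120.33279129841918), array([28., 45.])) 1653
orange1 100 [427.2 306.1  60. ] (np.float64(120.47395518888675), array([29., 46.])) 1732
orange1 130 [427.1 306.3  60. ] (np.float64(120.49966932580114), array([29., 46.])) 1802
```

View pics/m7.png

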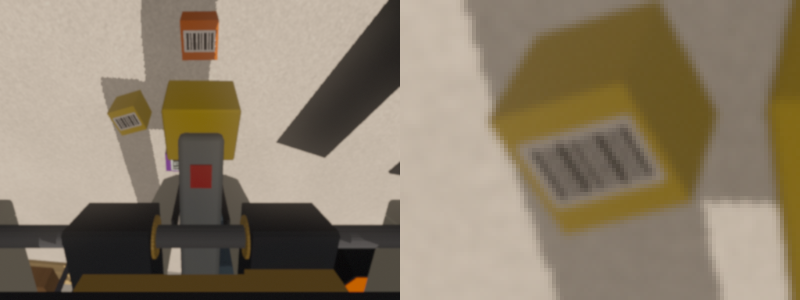

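The yellow label is clear at (627,160) in the crop; four views agree on (428,306.3), axis 120°.

```bash
python3 - <<'E'
from h import *
sp,SM=scanpose((428,306.3,60),np.radians(30.2),0)
robot.move_ptp(sp+[0,0,60],eul(SM))
a0=robot.get_image('scene'); print(blob(a0,'yellow',(290,139),18),blob(load('scene0'),'yellow',(290,139),18))
robot.move_linear(sp,eul(SM),speed=80); print(sp-robot.current_tcp_pos())
robot.sleep(1.2); snap('scene','scanY_s'); snap('side','scanY_d'); robot.sleep(1.2)
print(robot.current_t(),blob(robot.get_image('scene'),'yellow',(290,139),18))
d,e=load('scanY_s'),load('scanY_d')
cv2.imwrite('pics/m8.png',np.hstack([cv2.resize(d['img'][60:200,200:350],(400,373)),cv2.resize(e['img'][60:220,110:280],(400,373))]))
E
```

```text
(267, np.float64(289.6), np.float64(138.1)) (262, np.float64(289.8), np.float64(137.9))
[-0.28220316 -0.10708783 -0.3646127 ]
22.6667 (268, np.float64(289.6), np.float64(138.2))
```

View pics/m8.png

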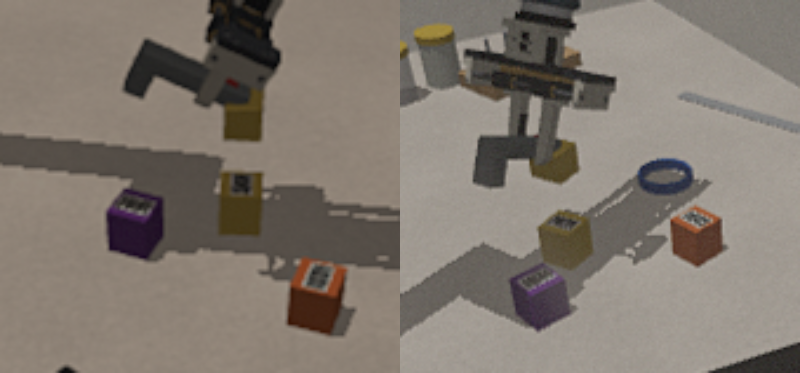

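The head is right over the yellow cup, which did not move. Return the scanner to the pad, and check flip reachability with both tilt planes.

```bash
python3 - <<'E'
from h import *
M=toolR(PADYAW); o=eul(M); t=np.array([474,-386.5,8])+Rz(PADYAW)@[GX,0,28.]
robot.move_linear(np.array(robot.current_tcp_pos())+[0,0,80],speed=150)
robot.move_ptp(t+[0,0,120],o)
robot.move_linear(t+[0,0,15],o,speed=120)
print(robot.move_linear(t+[0,0,-1],o,speed=25,f_stop=4),robot.current_tcp_pos(),robot.current_contact_force())
robot.move_gripper(1.0); robot.sleep(.3)
robot.move_linear(t+[0,0,130],o,speed=120)
snap('wrist','ret_w'); d=snap('scene','ret_s'); e=snap('side','ret_d'); print(robot.current_t())
cups('ret')
cv2.imwrite('pics/m9.png',np.hstack([cv2.resize(load('ret_w')['img'],(400,300)),cv2.resize(e['img'][230:350,260:420],(400,300))]))
q0=robot.current_qpos()
for n,p,c in(('o',(589.8,209.6,35),13.2),('y',(428,306.3,35),30),('matfar',(600,-103,40),-8),('matnear',(480,-90,40),-8)):
    for az in(0,90,-90):
        s=''
        for al in(-60,-45,-30,-15,0,15,30,45,60):
            M=tiltR(np.radians(c+az),np.radians(al),0); q=robot.inverse_kinematics(np.array(p)+M[:,2]*19,eul(M)); s+=f' {al}:'+('-' if q is None else str(np.round(np.array(q)[3:],1)))
        print(n,az,s)
E
```

```text
True [ 478.81083545 -386.02406709   35.80863611] [-0.44491359  0.68672039  4.75203456]
30.25
ret scene orange start (352, np.float64(317.8), np.float64(172.8)) now (354, np.float64(317.9), np.float64(172.7))
ret scene yellow start (262, np.float64(289.8), np.float64(137.9)) now (261, np.float64(289.8), np.float64(137.8))
ret side orange start (273, np.float64(234.6), np.float64(161.9)) now (228, np.float64(234.1), np.float64(161.8))
ret side yellow start (69, np.float64(180.3), np.float64(156.7)) now (56, np.float64(179.6), np.float64(156.3))
o 0  -60:[-0.1  2.4  1.5] -45:[-0.   2.1  1.5] -30:[-0.   1.7  1.5] -15:[-0.   1.4  1.5] 0:[-0.   1.   1.5] 15:[0.  0.6 1.5] 30:- 45:[ 2.9  0.4 -1.4] 60:[ 3.   1.  -1.6]
o 90  -60:[-0.9  1.5  0.8] -45:[-0.8  1.3  0.7] -30:[-0.6  1.1  0.5] -15:[-0.3  1.   0.2] 0:[-0.   1.  -0.1] 15:[ 0.3  1.  -0.4] 30:[ 0.5  1.2 -0.6] 45:[ 0.7  1.3 -0.8] 60:[ 0.9  1.5 -0.9]
o -90  -60:[0.9 1.5 2.2] -45:[0.7 1.3 2.3] -30:[0.5 1.2 2.5] -15:[0.3 1.  2.8] 0:[-0.   1.   3.1] 15:[-0.3  1.  -2.9] 30:[-0.6  1.1 -2.6] 45:[-0.8  1.3 -2.5] 60:[-0.9  1.5 -2.3]
y 0  -60:[-0.1
[... 899 characters left out ...]
.6 2.2] -45:[0.6 1.4 2.3] -30:[0.5 1.2 2.4] -15:[0.3 1.1 2.6] 0:[-0.   1.   2.9] 15:[-0.3  1.  -3. ] 30:[-0.6  1.  -2.7] 45:[-0.8  1.2 -2.5] 60:[-1.   1.4 -2.3]
matnear 0  -60:[-0.2  2.   1.4] -45:[-0.1  1.8  1.4] -30:[-0.1  1.5  1.4] -15:[-0.1  1.2  1.4] 0:[-0.   0.8  1.3] 15:[0.2 0.5 1.1] 30:- 45:[ 2.5  0.6 -1.4] 60:-
matnear 90  -60:[-1.   1.3  1. ] -45:[-0.9  1.1  0.8] -30:[-0.7  0.9  0.5] -15:[-0.4  0.8  0.2] 0:[-0.   0.8 -0.3] 15:[ 0.3  1.  -0.6] 30:[ 0.5  1.1 -0.9] 45:[ 0.6  1.3 -1. ] 60:[ 0.7  1.5 -1.1]
matnear -90  -60:[0.7 1.5 2. ] -45:[0.6 1.3 2.1] -30:[0.5 1.1 2.3] -15:[0.3 1.  2.5] 0:[-0.   0.8  2.9] 15:[-0.4  0.8 -3. ] 30:[-0.7  0.9 -2.6] 45:[-0.9  1.1 -2.3] 60:[-1.   1.3 -2.1]
```

View pics/m9.png

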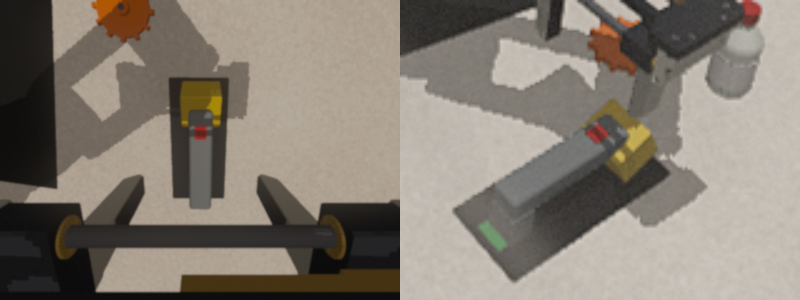

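The scanner stands centred and aligned on its pad. Both cups are unmoved. Tangential tilts of ±45° are continuous everywhere, so each cup flips in two 90° steps on the mat. Orange first step:

```bash
cat >> h.py <<'E'
MAT=np.array([543,-97.]); MYAW=np.radians(-6); OFF=15.
slot=lambda x,y=0:np.append(MAT+(Rz(MYAW)@[x,y,0])[:2],0)
def tp(c,phi,al): 
    M=tiltR(phi,np.radians(al)); return np.array(c)+M[:,2]*OFF,M,eul(M)
def pick(c,phi,al=-45):
    t,M,o=tp(c,phi,al); robot.move_gripper(1.0)
    pre=t-M[:,2]*110; robot.move_ptp(pre+[0,0,40],o); robot.move_linear(pre,o)
    s=robot.move_linear(t,o,speed=80,f_stop=12); robot.move_gripper(0.0)
    print('pick',s,robot.current_gripper_width()*93,robot.current_finger_force(),robot.current_tcp_pos()-t)
    robot.move_linear(t+[0,0,110],o)
def place(c,phi,al=45):
    t,M,o=tp(c,phi,al); robot.move_ptp(t+[0,0,110],o); robot.move_linear(t+[0,0,12],o)
    s=robot.move_linear(t-[0,0,3],o,speed=20,f_stop=4); print('place',s,robot.current_tcp_pos()-t)
    robot.move_gripper(1.0); robot.sleep(.3); q=np.array(robot.current_tcp_pos())
    robot.move_linear(q-M[:,2]*110,o,speed=100)
def shot(f,c):
    ims=[]
    for s in('scene','side'):
        d=snap(s,f+s); u,v=proj(d,c).astype(int); x,y=np.clip(u-70,0,372),np.clip(v-60,0,264)
        ims.append(cv2.resize(d['img'][y:y+120,x:x+140],(350,300)))
    cv2.imwrite('pics/'+f+'.png',np.hstack(ims)); print(robot.current_t())
E
python3 - <<'E'
from h import *
pick((589.7,209.6,30),np.radians(103.2))
s=slot(72); place(s+[0,0,29],np.radians(84))
shot('p1',s); cups('p1')
E
```

```text
pick False 51.79129188555304 29.998290091753006 [-0.00684661  0.00040873  0.00376449]
place True [ 0.01336996 -0.00966404 -1.29076507]
41.825
p1 scene orange start (352, np.float64(317.8), np.float64(172.8)) now 0
p1 scene yellow start (262, np.float64(289.8), np.float64(137.9)) now (262, np.float64(289.8), np.float64(137.8))
p1 side orange start (273, np.float64(234.6), np.float64(161.9)) now 0
p1 side yellow start (69, np.float64(180.3), np.float64(156.7)) now (57, np.float64(179.7), np.float64(156.5))
```

View pics/p1.png

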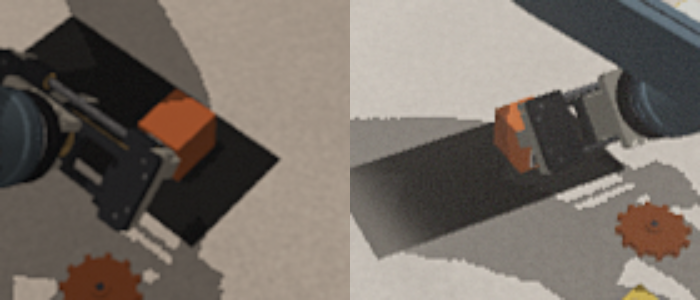

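The orange cup lies on its side on the mat as planned. Second step for orange.

```bash
python3 - <<'E'
from h import *
s=slot(72); ph=np.radians(84)
robot.move_linear(np.array(robot.current_tcp_pos())+[0,0,80])
pick(s+[0,0,29],ph); place(s+[0,0,33],ph)
robot.move_linear(np.array(robot.current_tcp_pos())+[0,0,100])
robot.move_ptp([430,150,330],[np.pi,0,np.radians(120)])
cups('p2'); shot('p2',s)
d,e=load('p2scene'),load('p2side')
for n,z in(('rim',63),('base',3)): print(n,proj(d,s+[0,0,z]),proj(e,s+[0,0,z]))
HUE['orange']=(4,14)
for q in(d,e): print(blob(q,'orange',tuple(int(i) for i in proj(q,s+[0,0,33])),32))
E
```

```text
pick False 51.94514692106425 30.000003576278687 [-0.01330046 -0.00651159  0.00206623]
place True [-0.02201378 -0.03635747  0.25399905]
p2 scene orange start (352, np.float64(317.8), np.float64(172.8)) now 0
p2 scene yellow start (262, np.float64(289.8), np.float64(137.9)) now (262, np.float64(289.8), np.float64(137.8))
p2 side orange start (273, np.float64(234.6), np.float64(161.9)) now 0
p2 side yellow start (69, np.float64(180.3), np.float64(156.7)) now (77, np.float64(180.7), np.float64(157.8))
55.1667
rim [266.41452052 236.29174173] [300.57506868 199.973544  ]
base [266.50540826 250.61253018] [299.31145457 215.77891352]
(745, np.float64(266.0), np.float64(243.0))
(588, np.float64(299.6), np.float64(208.0))
```

Orange's centroid in both views matches an upright cup in its slot, to within 1 px. Now yellow.

```bash
python3 - <<'E'
from h import *
s=slot(-72); ph=np.radians(84)
pick((428,306.3,30),np.radians(120.2)); place(s+[0,0,29],ph)
robot.move_linear(np.array(robot.current_tcp_pos())+[0,0,80])
pick(s+[0,0,29],ph); place(s+[0,0,33],ph)
robot.move_linear(np.array(robot.current_tcp_pos())+[0,0,100])
robot.move_ptp([430,250,330],[np.pi,0,np.radians(120)])
shot('p3',MAT.tolist()+[30])
d,e=load('p3scene'),load('p3side')
for n,x in(('orange',72),('yellow',-72)):
    for q in(d,e):
        c=proj(q,slot(x)+[0,0,33]); print(n,c.round(1),blob(q,n,tuple(int(i) for i in c),32))
a=d['img'][180:380,90:340]; b=e['img'][150:350,200:450]
cv2.imwrite('pics/fin.png',np.hstack([cv2.resize(a,(400,320)),cv2.resize(b,(400,320))]))
E
```

```text
pick False 51.80987571951035 29.999884217977524 [-0.0037866  -0.00248635 -0.01532825]
place True [-0.03769165 -0.01995648 -1.35130936]
pick False 51.80191406707401 30.000007152557373 [-0.01151599 -0.00995766  0.01135811]
place True [-0.01165323 -0.09733699  0.17955347]
79.3583
orange [266.5 243.6] (742, np.float64(266.1), np.float64(243.0))
orange [299.9 208. ] (593, np.float64(299.5), np.float64(208.1))
yellow [226.1 216.1] (681, np.float64(225.8), np.float64(215.3))
yellow [255.4 224. ] (521, np.float64(255.7), np.float64(223.3))
```

View pics/fin.png

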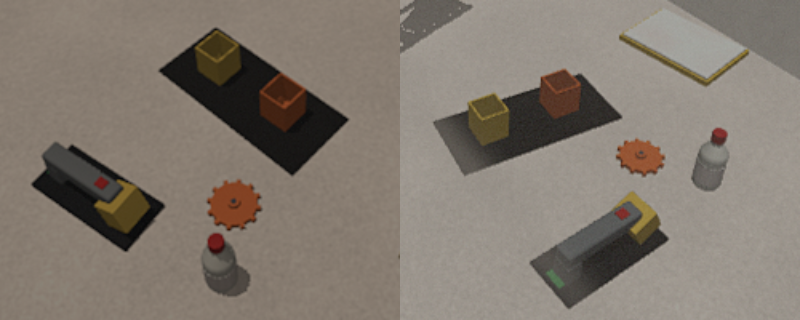

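Both cups stand mouth-up near the mat's long centre line, at (218,57) and (283,102) in the left panel. The scanner is on its pad, and the gear and glue are untouched.

```bash
python3 -c "
from bench import robot
print(robot.hand_in())"
```

```text
the job is handed in; nothing more can be done
None
```

I handed the job in at about 80 s without a verdict coming back: I held the scanner over the orange and then the yellow label for over 2 s each (the only two cups there; the robot doesn't confirm a read), put it back upright on its pad, stood both cups mouth-up on the mat, and left the gear, blue roll and glue bottle alone.

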